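# Flip the reorder flag of the empty stock bin

## Robot

A 7-joint arm with a two-finger parallel gripper is mounted at the origin on the work surface. World frame = base frame: x ahead of the robot, y to its left, z up, the work surface at z = 0. Lengths are in m, angles in degrees, forces in N, time in s.
With the tool pointing down it reaches from about 0.425 to 0.875 m from the base axis. Payload 4.7 kg.
Tool frame: the origin (TCP) lies between the finger pads; the fingertips stand 8 mm ahead of it and the grasp point (between the pads) lies 11 mm behind it; z points along the fingers, y is the line along which they close (so a half turn about z gives the same grasp; the last joint's range is limited). The gripper opens to 87 mm and grips with 3 to 60 N. Pads are 19 mm wide; open, the fingers measure 117 mm over their backs; the gripper's body (75 mm by 190 mm) begins 51 mm behind the grasp point.
Start: joints at [-74.88, 18.392, -4.016, 83.108, 1.295, 78.541, -3.26], TCP at [0.161, 0.63, 0.231] pointing down, gripper open.
Joint ranges: [-163.93, 163.93], [-17.29, 119.83], [-79.2, 71.16], [3.27, 140.29], [-89.18, 269.18], [5.43, 117.66], [-154.24, 154.24]. Speed limits (degrees/s): [147.25, 147.25, 180, 180, 180, 180, 180].

## Interface

Orientations are given as [roll, pitch, yaw] about the fixed x, y, z axes, in that order (R = Rz(yaw) Ry(pitch) Rx(roll)).
In Python, from cell import env, viewer gives the robot as it stands. The module is installed in compiled form; this text tells all that it offers.
- The arm moves only by the tool arm_command, never from a script. Its argument "series" is a list of rows, each a list of 2 entries, a list of its own where there are three numbers: the shift along the tool's x, y, z in mm, then the turn about the tool's z in rad. A call has exactly 5 rows; each row is the pose to reach, as a shift and turn from the pose commanded when the call began, along the tool's axes at that moment; what a row does not reach only later rows make up. A row lasts 1/10 s, in which the tool goes at most 50 mm and 8.59 degrees, less where a joint would pass 70% of its speed; a pose out of reach is approached as far as the arm can. A call with a gripper value outside its range is refused whole. "grip" is the gripper command: -1 is fully open, 1 is shut, values between are in proportion, set as the call begins (left out, the last holds). The fingers move at their own pace and stop on an object; "grip_force" is the grip in N (left out, the last holds). Time passes only in rows, so rows that repeat a pose let the fingers close, or fill a call up. It gives the time, the measured TCP pose, the force, the opening and the grip force at its end, in the units of the state.
- env.get_obs(): the state, without advancing time (a new reading comes with each control period).
- viewer.read_camera(name): name is "scene" or "top" or "wrist"; returns (picture, depth): 420x560x3 uint8, blue, green, red; 420x560 float32, m along the optical axis (not along the pixel's ray), 0 where there is no reading.
- viewer.calibration(name): a dict with "K" (3x3 intrinsics, pixels), "T" (4x4, takes a point from camera to world coordinates); the wrist camera has in their place "hand_eye" (4x4, takes a point from camera to tool coordinates, whose origin is the TCP and whose axes are the flange's). Camera axes: x right, y up, looking along -z (the intrinsics and any distortion apply to the point x, -y, -z); pixel columns grow to the right and rows downward; lengths in m; the calibration is good to about 2 mm. The wrist camera is an equidistant fisheye: a pixel r from the principal point sees the ray r / f radians off the axis. A picture is of the moment at which its call begins: read the wrist's pose just before it. calibration takes no time and is no camera call.
- env.sign_off(): hands the job in; it is judged then, once.
The state is a dict: "time_s": time; "qpos": joint angles; "joint_velocities": joint speeds; "effort": joint torques, N m; "tool_pos": TCP position; "tool_rot": TCP orientation; "force": force on the tool from outside, world axes, zero at the start; "wrist_torque": the same for the moment, N m; "grip_width": finger opening in m; "grasp_force": force on a finger pad.
Only numpy, scipy, OpenCV 4.12 (cv2) and the standard library are available. Lean on these libraries where they do the work, as an engineer would, in place of code of your own. Each camera call takes 0.05 s, during which the arm holds its last target. There are 200 camera calls.

## Task

One of the three stock bins on the bench has run empty: with a fingertip, gently push that bin's own hinged flag (the one on the bracket fixed to its left side, seen from the robot) up and right over its hinge until it lies fully down over the bin with its two-bar face up. Only push it: do not pick up or shove any bin, and leave the other flags and the things lying about where they are. Then move the hand clear.

Things in the scene. Friction and masses are not known exactly. Their poses are not given: they have to be found in the camera images.
- bin_empty: loose open steel bin, 160 mm long (its x) x 100 wide (y) x 55 high, walls 4, the only one with nothing in it, 1 kg. Origin: centre of its underside, on the bench; x points away from the robot, y to its left; yaw within 0.3 rad of the world's. Two bracket posts at x = +-42 mm on its left side rise to 108 mm and carry the flag's hinge, parallel to x, at y = +56 mm, 100 mm high
- flag_empty (a joint): flag angle (rad): 0 = level, sticking out beyond the bin's left (+y) side, disc face up; pi/2 = upright; pi = folded right over, level above the bin, two-bar face up. Starts at 0 to 0.2. Stiff hinge (0.05 N m): the flag stays at any angle it is left at and never falls by itself; about 1 N at its free edge turns it. Hard stops at 0 and pi
- hinge_empty (a point): middle of the hinge axis of the empty bin's flag, 100 mm above the bench; its axes are the bin's, the hinge axis is x
- edge_empty (a point): middle of the free edge of the empty bin's flag, 88 mm from the hinge axis. The flag is an aluminium plate 70 mm wide (along the hinge), 5 mm thick, reaching from 8 to 88 mm from the hinge axis and centred on it in thickness, 60 g; a flat dark disc on one face, two flat dark bars on the other, all 1.5 mm high. Under it is free space: bench, or a next bin no higher than 55 mm
- bin_nuts: loose open steel bin, 160 mm long (its x) x 100 wide (y) x 55 high, walls 4, filled with hexagon nuts, 1.6 kg. Origin: centre of its underside, on the bench; x points away from the robot, y to its left; yaw within 0.3 rad of the world's. Two bracket posts at x = +-42 mm on its left side rise to 108 mm and carry the flag's hinge, parallel to x, at y = +56 mm, 100 mm high
- flag_nuts (a joint): the same kind of flag on the bin of nuts, same sizes and joint values as flag_empty; must be left as it is
- bin_bolts: loose open steel bin, 160 mm long (its x) x 100 wide (y) x 55 high, walls 4, filled with bolts, 1.6 kg. Origin: centre of its underside, on the bench; x points away from the robot, y to its left; yaw within 0.3 rad of the world's. Two bracket posts at x = +-42 mm on its left side rise to 108 mm and carry the flag's hinge, parallel to x, at y = +56 mm, 100 mm high
- flag_bolts (a joint): the same kind of flag on the bin of bolts, same sizes and joint values as flag_empty; must be left as it is
- screwdriver: screwdriver lying loose on the bench to the left of the bins, about 200 mm long along its x; bystander
- oil: steel oil bottle, 56 mm diameter, 130 mm tall, standing loose to the right of the bins; origin under its centre; bystander
- spool: wooden spool, 60 mm diameter, 50 mm high, standing loose beyond the bins; origin under its centre; bystander

How it is judged (in metres and radians):
At the end, for the whole second after the job is handed in: The empty bin's flag is folded over to at least 3.0 rad (within 8 degrees of its far stop) and still; the other two flags are still below 0.7 rad; all bins stand upright within 30 mm of where they started, and the screwdriver, oil bottle and spool lie within 30 mm of where they started (value of joint flag_empty above 3 rad and velocity of joint flag_empty below 0.1 rad/s and value of joint each of flag_nuts, flag_bolts below 0.7 rad and distance of each of bin_empty, bin_nuts, bin_bolts, screwdriver, oil, spool from where it was at the start of the episode below 0.03 m and angle between each of bin_empty, bin_nuts, bin_bolts's own z axis and vertical below 0.1 rad); the robot touches nothing.
It fails at once if the flag is swung violently (faster than 6 rad/s) (velocity of joint flag_empty above 6 rad/s).
It fails at once if the flag or its bin is pressed with more than 30 N (contact force between the fingers and bin_empty above 30 N).
It fails at once if another bin's flag is turned up past 0.7 rad (value of joint any of flag_nuts, flag_bolts above 0.7 rad).
It fails at once if a bin is shoved more than 30 mm, lifted more than 12 mm or tipped (distance of any of bin_empty, bin_nuts, bin_bolts from where it was at the start of the episode above 0.03 m or height (world z) of any of bin_empty, bin_nuts, bin_bolts above 0.012 m or angle between any of bin_empty, bin_nuts, bin_bolts's own z axis and vertical above 0.15 rad).
It fails at once if a thing lying by is moved more than 30 mm or lifted (distance of any of screwdriver, oil, spool from where it was at the start of the episode above 0.03 m).
It also fails if it takes over 40 s, if anything falls off the work surface, if the arm or the gripper's body presses on something with over 40 N, if the wrist force passes 120 N, or if a joint passes its speed limit or range.

## Working session

There is one attempt and no reset: what is moved stays moved. The work goes in short steps, Python scripts to look and compute and a tool call to move; the robot and the scene stay as the last step left them, time stands still between calls to the robot, and variables do not carry over. Pictures are saved under pics/ and viewed, at most 10 in all, crops included, and the job is handed in when it is done.

Besides the shell and the picture viewer there is one more tool, called after "Emit:" by a JSON object that holds its "op" and its "data". arm_command: Moves the arm, as the interface text tells. Its arguments: {"type":"object","properties":{"series":{"type":"array"},"grip":{"type":"number"},"grip_force":{"type":"number"}},"required":["series"]}

```bash
mkdir -p pics
python3 - <<'E'
from cell import env, viewer
import cv2,numpy as np
o=env.get_obs(); print(o)
for n in("top","scene"):
    p,d=viewer.read_camera(n); cv2.imwrite(f"pics/{n}1.png",p); np.savez(f"{n}1.npz",p=p,d=d)
    c=viewer.calibration(n); print(n,c["K"],c["T"])
E
```

```text
{'time_s': 0.0, 'qpos': array([-74.88039221,  18.4376714 ,  -4.01521484,  83.17333714,
         1.29527878,  78.54015272,  -3.2580841 ]), 'joint_velocities': array([-0.05357553,  0.01658939, -0.00593784,  0.0650314 ,  0.02434072,
        0.09443712, -0.0346525 ]), 'effort': array([ 5.95239356e-06, -4.91291428e+01, -4.04381733e-01, -3.12527275e+01,
       -6.40174979e-02,  4.36315709e-02,  1.88420381e-04]), 'tool_pos': array([0.16060257, 0.62930794, 0.22949089]), 'tool_rot': array([-1.79894093e+02,  6.03422090e-03,  1.65691784e+02]), 'force': array([-0.27423225,  0.03410986,  0.02038942]), 'wrist_torque': array([-0.01117018,  0.03107362, -0.00403185]), 'grasp_force': 0.0, 'grip_width': 0.08702633205607531}
top [[479.523156    0.        281.4868462]
 [  0.        479.523156  212.0025303]
 [  0.          0.          1.       ]] [[-1.52691264e-02  9.83268927e-01 -1.81518790e-01  2.99463014e-01]
 [-9.99818021e-01 -1.70907261e-02 -8.47533303e-03 -1.39607592e-03]
 [-1.14358195e-02  1.81356346e-01  9.83350954e-01  1.41286227e+00]
 [ 0.00000000e+00  0.00000000e+00  0.00000000e+00  1.00000000e+00]]
scene [[386.7371948    0.         276.11006634]
 [  0.         386.7371948  209.80457788]
 [  0.           0.           1.        ]] [[-0.69056427 -0.52956537  0.49262714  1.09595257]
 [ 0.72307827 -0.48975929  0.48712797  0.55742863]
 [-0.01669738  0.69260115  0.72112748  0.91778855]
 [ 0.          0.          0.          1.        ]]
```

View pics/top1.png

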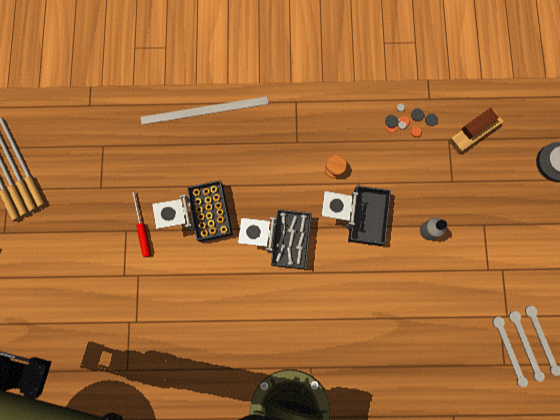

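View pics/scene1.png

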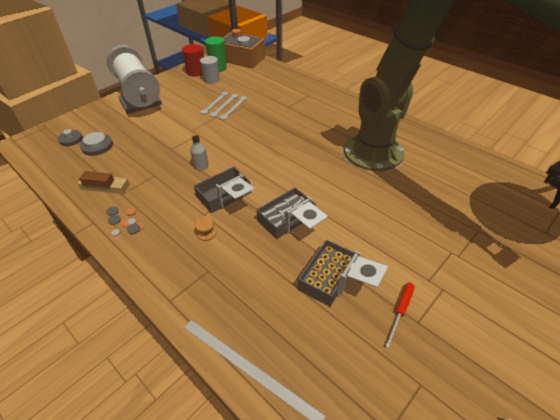

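The empty bin is the right-hand one in the top view, at about (372,215), with its flag at (337,206). The bolts bin is left of it at (291,239), the spool is at (336,166) and the oil bottle at (434,230). Next I'll measure the flag's corners by depth.

Run:
```python
from cell import viewer
import cv2,numpy as np
f=np.load("top1.npz");p,d=f["p"],f["d"];c=viewer.calibration("top");K,T=c["K"],c["T"]
def P(u,v,z): 
    q=np.stack([(u-K[0,2])/K[0,0]*z,-(v-K[1,2])/K[1,1]*z,-z,np.ones_like(z)]);return (T@q)[:3].T
hsv=cv2.cvtColor(p,cv2.COLOR_BGR2HSV)
m=((hsv[...,1]<50)&(hsv[...,2]>150)).astype(np.uint8);m[:180]=0;m[260:]=0
n,l,s,ce=cv2.connectedComponentsWithStats(m)
for i in range(1,n):
    if s[i,4]<250: continue
    v,u=np.nonzero(l==i); X=P(u,v,d[v,u].astype(float)); 
    A=np.c_[X[:,:2],np.ones(len(X))];co=np.linalg.lstsq(A,X[:,2],rcond=None)[0]
    r=cv2.minAreaRect(X[:,:2].astype(np.float32)*1000)
    print(s[i],ce[i].round(1),"z",np.percentile(X[:,2],[5,50,95]).round(4),"plane",co.round(3),"rect mm",r,cv2.boxPoints(r).round(0).tolist())
# empty bin rim/posts: dark area
m=((hsv[...,2]<90)).astype(np.uint8);m[:,:345]=0;m[:,396:]=0;m[:182]=0;m[250:]=0
v,u=np.nonzero(m);X=P(u,v,d[v,u].astype(float));X=X[(X[:,2]>.04)&(X[:,2]<.07)]
r=cv2.minAreaRect(X[:,:2].astype(np.float32)*1000);print("bin rim",r,cv2.boxPoints(r).round(0).tolist())
```

```text
[322 191  36  34 644] [339. 206.] z [0.1006 0.1089 0.118 ] plane [-0.915  0.521  0.694] rect mm ((453.47088623046875, -113.07965087890625), (102.00359344482422, 366.55413818359375), 69.60176086425781) [[264.0, -97.0], [607.0, -225.0], [643.0, -129.0], [299.0, -1.0]]
[153 195  38  34 642] [170.6 213.2] z [0.1003 0.1088 0.1177] plane [-0.907 -0.542  0.772] rect mm ((434.1285095214844, 209.55430603027344), (486.58984375, 117.34441375732422), 43.888465881347656) [[218.0, 83.0], [299.0, -1.0], [650.0, 336.0], [569.0, 421.0]]
[238 218  37  32 658] [256. 232.] z [0.0979 0.1035 0.1081] plane [-1.683 -0.366  0.954] rect mm ((420.83489990234375, 70.24958801269531), (260.6250305175781, 107.38507080078125), 8.160213470458984) [[284.0, 105.0], [299.0, -1.0], [557.0, 36.0], [542.0, 142.0]]
bin rim ((539.0875244140625, -238.05557250976562), (115.65792846679688, 161.25645446777344), 80.54067993164062) [[450.0, -282.0], [609.0, -308.0], [628.0, -194.0], [469.0, -168.0]]
```

Run:
```python
from cell import viewer
import cv2,numpy as np
f=np.load("top1.npz");p,d=f["p"],f["d"];c=viewer.calibration("top");K,T=c["K"],c["T"]
def P(u,v,z): 
    q=np.stack([(u-K[0,2])/K[0,0]*z,-(v-K[1,2])/K[1,1]*z,-z,np.ones_like(z)]);return (T@q)[:3].T
v,u=np.mgrid[185:260,140:400];v=v.ravel();u=u.ravel();X=P(u,v,d[v,u].astype(float))
for lo,hi,n in((315,358,"empty"),(150,190,"nuts"),(235,275,"bolts")):
    s=(u>lo)&(u<hi)&(X[:,2]>.085)&(X[:,2]<.13)&(d[v,u]>0);Y=X[s]
    r=cv2.minAreaRect(Y[:,:2].astype(np.float32)*1000)
    A=np.c_[Y[:,:2],np.ones(len(Y))];co=np.linalg.lstsq(A,Y[:,2],rcond=None)[0];print(n,s.sum(),np.round(r[0]),np.round(r[1]),r[2],cv2.boxPoints(r).round(0).tolist(),co.round(3))
```

```text
empty 846 [ 553. -150.] [93. 90.] 81.49989318847656 [[501.0, -189.0], [590.0, -202.0], [604.0, -110.0], [515.0, -97.0]] [0.023 0.163 0.121]
nuts 868 [543. 318.] [91. 93.] 9.038265228271484 [[490.0, 357.0], [505.0, 265.0], [595.0, 279.0], [581.0, 371.0]] [-0.036  0.164  0.077]
bolts 859 [484.  81.] [93. 90.] 83.51956176757812 [[435.0, 40.0], [524.0, 30.0], [534.0, 122.0], [445.0, 133.0]] [0.006 0.019 0.099]
```

Emit:
{"op": "arm_command", "data": {"series": [[[-28,-29,0],0.147],[[-56,-58,0],0.294],[[-85,-87,0],0.441],[[-113,-116,0],0.588],[[-141,-145,0],0.734]], "grip": 1, "grip_force": 10}}

```text
time_s: 0.6
tool_pos: [0.262, 0.4527, 0.2301]
tool_rot: [-180.0, 0.0, 123.3]
force: [0.5, 0.6, 0.4]
grip_width: 0.0551
grasp_force: 0.0
```

Emit:
{"op": "arm_command", "data": {"series": [[[-40,-3,0],0.147],[[-81,-5,0],0.294],[[-121,-8,0],0.441],[[-162,-11,0],0.588],[[-202,-13,0],0.734]]}}

```text
time_s: 1.1
tool_pos: [0.3629, 0.2773, 0.2303]
tool_rot: [-180.0, 0.0, 81.2]
force: [1.0, 0.9, -0.4]
grip_width: 0.0151
grasp_force: 0.0
```

Emit:
{"op": "arm_command", "data": {"series": [[[-32,25,0],0],[[-64,50,0],0],[[-95,75,0],0],[[-127,100,0],0],[[-159,125,0],0]]}}

```text
time_s: 1.6
tool_pos: [0.4632, 0.1019, 0.2304]
tool_rot: [-180.0, -0.0, 81.6]
force: [0.3, 0.5, 0.1]
grip_width: 0.0001
grasp_force: 0.0
```

Emit:
{"op": "arm_command", "data": {"series": [[[-32,25,0],0],[[-64,50,0],0],[[-95,75,0],0],[[-127,100,0],0],[[-155,125,0],0]]}}

```text
time_s: 2.1
tool_pos: [0.5642, -0.07, 0.2304]
tool_rot: [-180.0, -0.0, 81.5]
force: [-0.2, 0.3, 0.6]
grip_width: 0.0008
grasp_force: 0.0
```

Emit:
{"op": "arm_command", "data": {"series": [[[0,0,40],0],[[0,0,80],0],[[0,0,110],0],[[0,0,130],0],[[0,0,135],0]]}}

```text
time_s: 2.6
tool_pos: [0.5616, -0.0679, 0.0926]
tool_rot: [-179.7, 0.1, 81.6]
force: [-0.4, 0.2, -0.1]
grip_width: 0.0004
grasp_force: 0.0
```

Run:
```python
from cell import env, viewer
import cv2,numpy as np
o=env.get_obs(); print(o["tool_pos"],o["tool_rot"],o["force"],o["grip_width"])
p=viewer.read_camera("scene")[0][130:280,160:360]; q=viewer.read_camera("wrist")[0]
cv2.imwrite("pics/b.png",np.hstack([cv2.resize(p,(480,360),interpolation=2),cv2.resize(q[:,115:475],(308,360))]))
```

```text
[ 0.56155171 -0.06790903  0.09260432] [-1.79689286e+02  7.16630072e-02  8.15747504e+01] [-0.41073659  0.17965116 -0.12952916] 0.0004011727205893855
```

View pics/b.png

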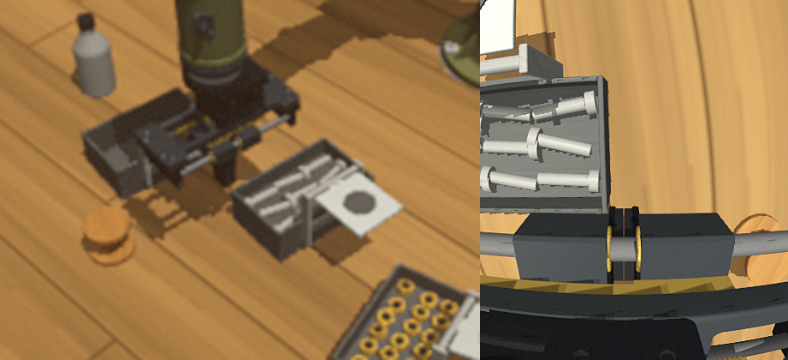

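The scene view shows the closed fingers down between the bolts bin and the empty bin's flag, clear of both. I'll creep toward the free edge, watching the force.

Emit:
{"op": "arm_command", "data": {"series": [[[-12,0,0],0],[[-19,0,0],0],[[-21,0,0],0],[[-23,0,0],0],[[-24,0,0],0]]}}

```text
time_s: 3.2
tool_pos: [0.5616, -0.0898, 0.0963]
tool_rot: [179.9, -0.2, 81.6]
force: [1.4, 5.5, 1.3]
grip_width: 0.0001
grasp_force: 3.1
```

Emit:
{"op": "arm_command", "data": {"series": [[[-1,0,0],0],[[-2,0,0],0],[[-2,0,0],0],[[-3,0,0],0],[[-3,0,0],0]]}}

```text
time_s: 3.7
tool_pos: [0.5611, -0.0919, 0.0962]
tool_rot: [179.9, -0.2, 81.7]
force: [1.8, 5.9, 1.3]
grip_width: 0.0008
grasp_force: 3.1
```

Emit:
{"op": "arm_command", "data": {"series": [[[-1,0,-4],0],[[-2,0,-8],0],[[-3,0,-12],0],[[-4,0,-16],0],[[-5,0,-20],0]]}}

```text
time_s: 4.2
tool_pos: [0.5594, -0.0997, 0.1161]
tool_rot: [180.0, -0.0, 81.6]
force: [1.0, 4.6, 0.1]
grip_width: 0.0008
grasp_force: 2.2
```

```bash
cat > look.py <<'E'
from cell import env, viewer
import cv2,numpy as np,sys
o=env.get_obs(); print(o["time_s"],o["tool_pos"],o["force"])
p=viewer.read_camera("scene")[0][130:250,160:320]; q=viewer.read_camera("top")[0][160:265,280:420]
cv2.imwrite(sys.argv[1],np.hstack([cv2.resize(p,(400,300),interpolation=2),cv2.resize(q,(400,300),interpolation=2)]))
E
python3 look.py pics/c.png
```

```text
4.2 [ 0.55941018 -0.0997074   0.11609917] [1.03467254 4.59285026 0.13034245]
```

View pics/c.png

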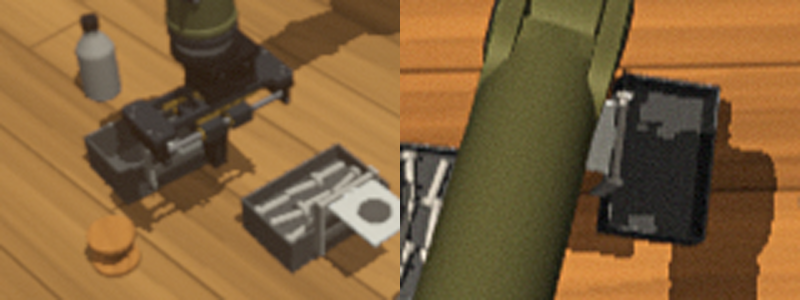

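The top view shows the bin still in place, with the inner part of the flag visible beside the wrist. I'll get its slope and the bin's shift from the depth.

```bash
cat > slope.py <<'E'
from cell import env,viewer
import cv2,numpy as np
c=viewer.calibration("top");K,T=c["K"],c["T"];R=np.array([[.989,-.147],[.147,.989]])
def cloud(d):
    v,u=np.mgrid[170:260,310:400];v=v.ravel();u=u.ravel();z=d[v,u].astype(float);k=z>0;u,v,z=u[k],v[k],z[k]
    X=(T@np.stack([(u-K[0,2])/K[0,0]*z,-(v-K[1,2])/K[1,1]*z,-z,np.ones_like(z)]))[:3].T
    return np.c_[(X[:,:2]-[.547,-.190])@R.T.T,X[:,2]]   # along bin x, bin y from first hinge estimate
def rep(d):
    X=cloud(d);f=X[(abs(X[:,0])<.03)&(X[:,2]>.085)&(X[:,2]<.2)&(X[:,1]<.12)&(X[:,1]>-.1)]
    for a in np.arange(-.1,.12,.01):
        s=f[(f[:,1]>=a)&(f[:,1]<a+.01)]
        if len(s)>3: print(f"{a*1000:.0f}:{np.median(s[:,2])*1000:.0f}({len(s)})",end=" ")
    b=X[(X[:,2]>.045)&(X[:,2]<.062)&(X[:,1]<0)&(X[:,1]>-.13)]; print("\nrim y,x mm",np.percentile(b[:,1],[3]).round(4)*1e3,np.percentile(b[:,0],[3,97]).round(4)*1e3)
rep(np.load("top1.npz")["d"]);o=env.get_obs();rep(viewer.read_camera("top")[1]);print(o["time_s"],o["tool_pos"],o["force"])
E
python3 slope.py
```

```text
-10:103(31) -0:104(65) 10:105(70) 20:107(74) 30:109(73) 40:109(66) 50:113(65) 60:114(60) 70:115(58) 80:117(39) 
rim y,x mm [-119.4] [-102.8   71. ]
-20:110(23) -10:111(58) -0:113(63) 10:116(54) 20:117(23) 
rim y,x mm [-121.8] [-103.9   66.7]
4.3 [ 0.55949313 -0.0996616   0.11631418] [1.01287892 5.33906766 1.57269939]
```

```bash
sed -i 's/@R.T.T/@R.T/' slope.py; sed -i 's/^rep(np/#/;s/^#\(.*\);o=env/o=env/;s/^#.*//' slope.py; tail -1 slope.py
cat >> slope.py <<'E'
if "a" in __import__("sys").argv: rep(np.load("top1.npz")["d"])
E
sed -i 's/^o=env.*;rep(viewer.*/o=env.get_obs();rep(viewer.read_camera("top")[1]);print(o["time_s"],o["tool_pos"],o["force"])/' slope.py
python3 slope.py a
```

```text
o=env.get_obs();rep(viewer.read_camera("top")[1]);print(o["time_s"],o["tool_pos"],o["force"])
-20:108(6) -10:110(67) -0:113(72) 10:117(60) 20:117(6) 
rim y,x mm [-108.6] [-80.5  78.6]
4.35 [ 0.55945838 -0.09941905  0.11599503] [0.18319715 4.57217507 0.85712073]
-10:104(27) -0:103(66) 10:105(72) 20:107(73) 30:109(75) 40:111(78) 50:113(77) 60:114(78) 70:115(75) 80:116(58) 
rim y,x mm [-105.2] [-80.2  78.9]
```

The surface near the hinge is about 8 mm higher than it was. The bin is starting to tip under about 4.6 N, so I'm easing off now.

Emit:
{"op": "arm_command", "data": {"series": [[[1,0,0],0],[[2,0,0],0],[[3,0,0],0],[[4,0,0],0],[[5,0,0],0]]}}

```text
time_s: 4.9
tool_pos: [0.5602, -0.0946, 0.1157]
tool_rot: [180.0, 0.0, 81.6]
force: [2.6, 3.0, 0.7]
grip_width: 0.0004
grasp_force: 1.7
```

```bash
python3 slope.py
```

```text
-10:104(26) -0:104(69) 10:108(75) 20:112(35) 
rim y,x mm [-105.5] [-80.3  78.9]
4.9 [ 0.56022991 -0.0946478   0.1156602 ] [2.58991235 3.03555894 0.70268089]
```

Emit:
{"op": "arm_command", "data": {"series": [[[-2,0,-6],0],[[-5,0,-11],0],[[-8,0,-16],0],[[-11,0,-21],0],[[-14.5,0,-26],0]]}}

```text
time_s: 5.45
tool_pos: [0.5574, -0.1101, 0.142]
tool_rot: [-180.0, 0.0, 81.5]
force: [0.3, 2.3, 1.3]
grip_width: 0.0008
grasp_force: 1.2
```

```bash
python3 slope.py
```

```text
-10:103(20) -0:105(12) 
rim y,x mm [-105.6] [-80.6  78.3]
5.45 [ 0.5574021  -0.11008192  0.14202399] [0.3073413  2.29463421 1.29463445]
```

Emit:
{"op": "arm_command", "data": {"series": [[[-6,0,-4],0],[[-13,0,-8],0],[[-20,0,-11],0],[[-27,0,-14],0],[[-35,0,-16],0]]}}

```text
time_s: 6.0
tool_pos: [0.5523, -0.1453, 0.1577]
tool_rot: [-180.0, 0.1, 81.5]
force: [0.5, 2.1, 0.8]
grip_width: 0.0006
grasp_force: 0.6
```

```bash
python3 slope.py; python3 look.py pics/d.png
```

```text
rim y,x mm [-105.7] [-80.9  77.5]
6.0 [ 0.55231192 -0.14530807  0.15768122] [0.52489927 2.05708768 0.77531953]
6.05 [ 0.55197575 -0.14726592  0.15797215] [ 0.04517526 -1.11914288  0.83099934]
```

View pics/d.png

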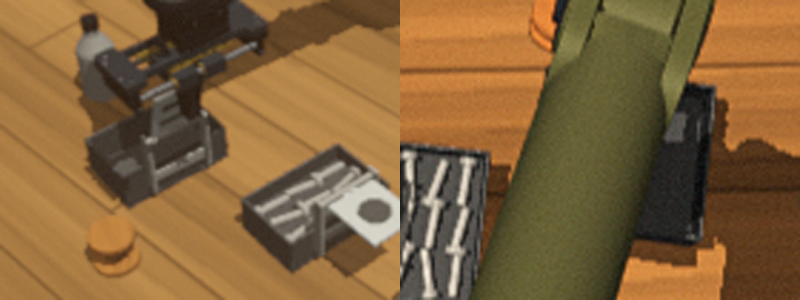

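The scene view shows the two-bar face standing nearly upright at (170,115), pushed by the finger at (190,95). The bin hasn't moved, so I'll carry on past vertical.

Emit:
{"op": "arm_command", "data": {"series": [[[-7,0,0],0],[[-14,0,0],0],[[-21,0,0],0],[[-28,0,0],0],[[-35,0,0],0]]}}

```text
time_s: 6.65
tool_pos: [0.5473, -0.179, 0.1575]
tool_rot: [-180.0, -0.0, 81.6]
force: [-0.1, 0.6, 0.1]
grip_width: 0.0007
grasp_force: 0.5
```

Emit:
{"op": "arm_command", "data": {"series": [[[-6,0,0],0],[[-12,0,0],0],[[-18,0,0],0],[[-24,0,0],0],[[-30,0,0],0]]}}

```text
time_s: 7.15
tool_pos: [0.5431, -0.2087, 0.1576]
tool_rot: [180.0, 0.0, 81.6]
force: [0.8, 0.5, -0.3]
grip_width: 0.0006
grasp_force: 0.3
```

```bash
python3 slope.py; python3 look.py pics/e.png
```

```text
-0:103(10) 
rim y,x mm [-8.5] [23.9 76.7]
7.15 [ 0.54310994 -0.20866398  0.15760279] [ 0.75013481  0.48699585 -0.30466592]
7.2 [ 0.54272936 -0.21008262  0.15771217] [ 0.27667081 -0.95632967 -0.6757527 ]
```

View pics/e.png

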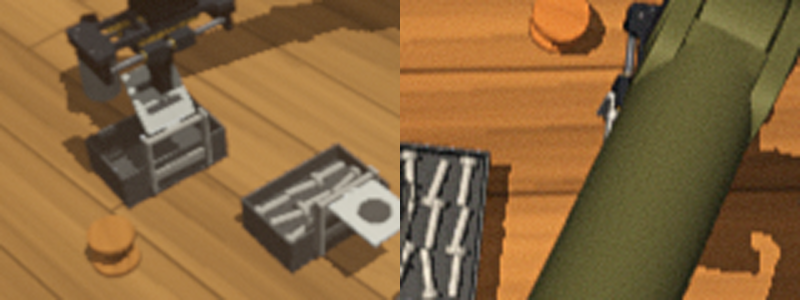

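The flag is now well past vertical, at about 120°, with its two-bar face toward the camera. The finger is on that face at (170,75). Next I'll follow the arc down to the right.

Emit:
{"op": "arm_command", "data": {"series": [[[-3,0,3],0],[[-6,0,6],0],[[-9,0,9],0],[[-13,0,15],0],[[-17,0,20],0]]}}

```text
time_s: 7.8
tool_pos: [0.5405, -0.2251, 0.1369]
tool_rot: [-180.0, -0.0, 81.6]
force: [0.8, 1.0, 0.1]
grip_width: 0.0009
grasp_force: 0.2
```

Emit:
{"op": "arm_command", "data": {"series": [[[-3,0,5],0],[[-5,0,10],0],[[-7,0,15],0],[[-8,0,20],0],[[-8,0,23],0]]}}

```text
time_s: 8.3
tool_pos: [0.5392, -0.2331, 0.114]
tool_rot: [-180.0, 0.0, 81.6]
force: [0.4, -0.3, -0.1]
grip_width: 0.0006
grasp_force: 0.1
```

Emit:
{"op": "arm_command", "data": {"series": [[[0,0,1],0],[[0,0,2],0],[[0,0,3],0],[[0,0,3],0],[[0,0,3],0]]}}

```text
time_s: 8.8
tool_pos: [0.5396, -0.2328, 0.1117]
tool_rot: [180.0, -0.0, 81.6]
force: [0.4, -0.3, 0.2]
grip_width: 0.0007
grasp_force: 0.0
```

Emit:
{"op": "arm_command", "data": {"series": [[[0,0,0.5],0],[[0,0,1],0],[[0,0,1.5],0],[[0,0,2],0],[[0,0,2],0]]}}

```text
time_s: 9.3
tool_pos: [0.5397, -0.2328, 0.1109]
tool_rot: [180.0, -0.1, 81.6]
force: [-2.9, 2.6, 8.4]
grip_width: 0.0003
grasp_force: 4.4
```

It's pressed against the stop: 8 N with the tip at 103 mm. I'll lift off and move clear.

Emit:
{"op": "arm_command", "data": {"series": [[[0,0,-5],0],[[0,0,-25],0],[[0,0,-60],0],[[0,0,-100],0],[[0,0,-130],0]]}}

```text
time_s: 9.8
tool_pos: [0.5398, -0.2333, 0.2418]
tool_rot: [179.9, 0.0, 81.6]
force: [-0.3, 0.2, 0.9]
grip_width: 0.0004
grasp_force: 0.0
```

Emit:
{"op": "arm_command", "data": {"series": [[[40,0,0],0],[[80,0,0],0],[[120,0,0],0],[[160,0,0],0],[[200,0,0],0]]}}

```text
time_s: 10.3
tool_pos: [0.5688, -0.0334, 0.2397]
tool_rot: [180.0, -0.0, 81.6]
force: [0.5, -0.3, -0.1]
grip_width: 0.0004
grasp_force: 0.0
```

Emit:
{"op": "arm_command", "data": {"series": [[[40,0,0],0],[[70,0,0],0],[[90,0,0],0],[[100,0,0],0],[[100,0,0],0]]}}

```text
time_s: 10.8
tool_pos: [0.5834, 0.0653, 0.2393]
tool_rot: [-180.0, 0.0, 81.7]
force: [0.0, 0.2, 0.2]
grip_width: 0.0006
grasp_force: 0.0
```

```bash
python3 slope.py; python3 look.py pics/f.png
```

```text
-90:103(60) -80:102(78) -70:103(74) -60:102(79) -50:103(77) -40:103(76) -30:102(76) -20:103(76) -10:102(59) -0:103(38) 
rim y,x mm [-105.4] [-80.6  78.2]
10.8 [0.58337742 0.0653079  0.23927514] [0.02589733 0.2200491  0.18415877]
10.85 [0.58334416 0.06342363 0.23941538] [-0.02804636 -0.47231335  0.18999881]
```

View pics/f.png

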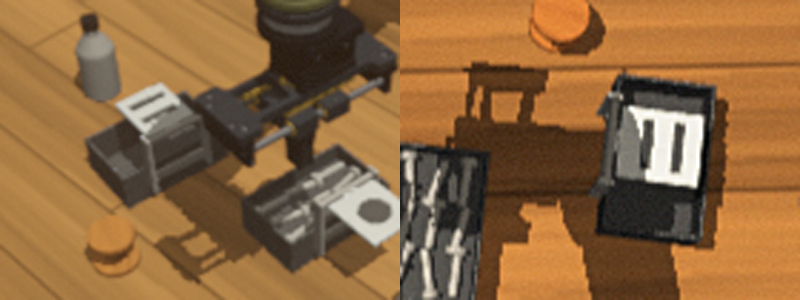

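The flag lies level over the empty bin with its two-bar face up, at (665,148) in the top crop. Its surface measures 102–103 mm all the way across, the bin is where it was, and the bolts flag is unmoved. The hand is clear.

```bash
python3 -c "
from cell import env
print(env.sign_off())"
```

```text
the job is handed in; nothing more can be done
None
```

The empty bin's flag is folded fully over onto its far stop with the two-bar face up; the empty bin tipped slightly partway through but is back within about 1 mm of its start, the hand is clear, and the job was handed in at about 11 s.

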